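Open the sandwich press for a hygiene swab

ROBOT

A 7-joint arm with a two-finger parallel gripper is mounted at the origin on the work surface. World frame = base frame: x ahead of the robot, y to its left, z up, the work surface at z = 0. Lengths are in m, angles in degrees, forces in N, time in s.
With the tool pointing down it reaches from about 0.4 to 0.875 m from the base axis. Payload 6.5 kg.
Tool frame: the origin (TCP) lies where the fingers leave the gripper's body, on its centre line; the fingertips stand tcp_to_tips ahead of it and the grasp point (between the pads) lies 45 mm ahead of it (tcp_to_tips is the distance from the TCP to the fingertips, in m); y points along the fingers, x is the direction in which the jaws open and shut, and the axes are right-handed (so a half turn about y gives the same grasp; the last joint's range is limited). The gripper opens to 88 mm and grips with 3 to 60 N. Pads are 18 mm wide; open, the fingers measure 123 mm over their backs; the gripper's body (75 mm by 187 mm) begins 45 mm behind the grasp point.
Start: joints at [60.206, 30.733, -0.252, 88.115, 0.149, 61.152, -4.079], TCP at [0.285, -0.584, 0.303] pointing down, gripper open.
Joint ranges: [-154.64, 154.64], [-21.42, 123.67], [-72.66, 72.17], [13.99, 137.28], [-74.86, 254.86], [10.95, 109.41], [-158.01, 158.01]. Speed limits (degrees/s): [136.94, 136.94, 180, 180, 180, 180, 180].

INTERFACE

Orientations are given as [roll, pitch, yaw] about the fixed x, y, z axes, in that order (R = Rz(yaw) Ry(pitch) Rx(roll)).
In Python, from plant import * gives the robot as it stands.
- The arm moves only by the tool send_rows, never from a script. Its argument "rows" is a list of rows, each a list of 6 numbers: the shift along the tool's x, y, z in mm, then the turn, a rotation vector about the tool's x, y, z in rad. In form: [[tx, ty, tz, ax, ay, az], ...]. A call has 1 to 12 rows; each row is the pose to reach, as a shift and turn from the pose commanded when the call began, along the tool's axes at that moment; what a row does not reach only later rows make up. A row lasts 1/10 s, in which the tool goes at most 50 mm and 8.59 degrees, less where a joint would pass 70% of its speed; a pose out of reach is approached as far as the arm can. A call with a gripper value outside its range is refused whole. "jaw" is the gripper command: -1 is fully open, 1 is shut, values between are in proportion, set as the call begins (left out, the last holds). The fingers move at their own pace and stop on an object; the grip force is fixed at half the most. Time passes only in rows, so rows that repeat a pose let the fingers close. It gives the time, the measured TCP pose, the force and the opening at its end, in the units of the state.
- state(): the state, without advancing time (a new reading comes with each control period).
- get_image(name): name is "scene" or "top"; returns a dict with "pixels" (384x512x3 uint8, red, green, blue), "mtx" (3x3 intrinsics, pixels), "distortion" ([k1, k2, p1, p2, k3] as OpenCV has them; the pictures are not rectified), "R" (3x3) and "t" (3): a world point X has camera coordinates R X + t. Camera axes: x right, y down, z forward; pixel columns grow to the right and rows downward; lengths in m; the calibration is good to about 2 mm. A picture is of the moment at which its call begins. There is no depth.
- job_done(): hands the job in, once; it reports no verdict.
Trained networks look in a picture, given as the dict that the camera call returned (one of the last four; its "shot" number tells which), for a name from the list of things; names that differ only in an ending like _2 or _b are one class to them, and where a whole thing is asked for, a point or a joint stands for the part that bears it (a point fixed in the world has none). Each returns a list of dicts, best first, with "conf" (0 to 1); they miss things now and then, are a little off and sometimes report something else, mostly with a low value. They report only what shows in the picture. A call takes as long as a camera call.
- search_frame(query, picture): "xy" ([column, row] in pixels, amid what is visible of it).
- cut_out(query, picture): "mask" (384x512 bool, what is visible of it) and "xy" ([column, row] in pixels, amid what is visible of it).
The state is a dict: "time": time; "qpos": joint angles; "joint_velocities": joint speeds; "tau": joint torques, N m; "tcp_pos": TCP position; "ee_rot": TCP orientation; "force": force on the tool from outside, world axes, zero at the start; "ft_torque": the same for the moment, N m; "grip_width": opening from 0.0 (shut) to 1.0 (fully open).
Only numpy, scipy, OpenCV 4.12 (cv2) and the standard library are available. Lean on these libraries where they do the work, as an engineer would, in place of code of your own. Each camera call takes 0.05 s, during which the arm holds its last target.

TASK

The hygiene inspector is about to swab the plates of the sandwich press. First push its grease tray fully home, square against the two front feet; then take the black grip on the lid's nose, draw it sideways to the left against its spring so that the catch lets go of the stud, and lift the lid by that grip. Finish while holding: keep hold of the grip with the lid steady at about 40 degrees open, and leave the vial, the spirit lamp and the plate where they are.

Things in the scene. Friction and masses are not known exactly. Their poses are not given: they have to be found in the camera images.
- grill: Steel sandwich press, fixed. 280 deep, 290 wide, 137 high shut. Origin: counter level, 150 behind the front face. Axes: x front to back, y to the left seen from the front, z up. Front face at x=-150. Lid's nose plate: x -155 to -97, y -73 to 72, top at z=116 shut; upper plate behind it from x=-100, top 137. Rubber front feet, 28 high, flush with the front face, centred y=-85 and 85, 30 wide.
- tray_stop (a point): Point midway between the faces of the two front feet (the stops of the grease tray), 12 above the counter: press frame x=-150, y=0. Axes as the press. The tray is home when tray_back is here with its x axis along this x axis.
- tray_back (a point): Loose aluminium grease tray, 0.2 to 0.45 kg: middle of its trough's back edge, 12 up. x to the back, y left. Trough in front: 45 deep (front wall at x=-45), 200 wide, 26 high. Chute behind: 85 long, 124 wide, 12 high, lies between the front feet (140 apart). Starts 20 to 42 out, up to 5 degrees skew. Pushed in by the middle of its front wall, it squares up as the back edge meets both feet.
- latch_grip (a point): Centre of the black grip: barrel 40 long, 26 across, lying along the press's y (parallel to the hinge) on a stem over the nose plate; 142 above the counter and at press x=-130, y=0 when shut. y axis: pull direction (left). Flat ends face left and right, free beside and 26 free below the centre. Pinched by its ends from above it swivels between the fingers as the lid turns.
- keeper_stud (a point): Top of the headed steel stud (head 24 across) fixed on the base's front ledge at press x=-130, y=-35, seen from above through the window in the nose plate, to the right of the grip. The latch's catch sits under its head and locks the lid down.
- latch (a joint): Travel of the spring latch (the grip with its catch) in m: 0 = shut, lid locked; grows as the grip is drawn left (+y of the press); stop at 0.016. The catch clears the stud's head beyond about 0.0065. The spring pulls back with 4.4 N at 0 and 8 N at the stop and shuts the latch when let go.
- lid (a joint): Opening of the lid in rad: 0 = shut, grows as its front rises. Hinge axis along the press's y at press x=105, z=112. The grip's centre is 235 in front of and 30 above it when shut, so it moves on an arc of 237 radius, up and to the back. Lid 0.75 to 1.15 kg (about 4 to 6 N at the grip); no stay: it falls shut when let go.
- vial: Bystander: small glass sample vial with a white cap, 26 across, 61 high; origin at its foot. Leave alone.
- lamp: Bystander: round steel spirit lamp, 80 across, 74 high; origin at its foot. Leave alone.
- plate: Bystander: black plate, 150 across, 16 high; origin at its foot. Leave alone.

How it is judged:
By the outcome, as a careful person would: the job done as asked, in the order asked, and still so for the second after the job is handed in, while the arm keeps its last pose, push and grip.
It also fails if it takes over 56 s, if anything falls off the work surface, if the arm or the gripper's body presses on something with over 40 N, if the wrist force passes 120 N, or if a joint passes its speed limit or range.

## Working session

There is one attempt and no reset: what is moved stays moved. The work goes in short steps, Python scripts to look and compute and a tool call to move; the robot and the scene stay as the last step left them, time stands still between calls to the robot, and variables do not carry over. Pictures are saved under pics/ and viewed, and the job is handed in when it is done.

Besides the shell and the picture viewer there is one more tool, called after "Emit:" as a command line: name --pt "numbers of a row" for each row, then --argument value for the rest. send_rows: Moves the arm, as the interface text tells. Its arguments: {"type":"object","properties":{"rows":{"type":"array","items":{"type":"array","items":{"type":"number"}}},"jaw":{"type":"number"}},"required":["rows"]}

```bash
ls; mkdir -p pics
python3 - <<'E'
from plant import *
import cv2
print(state())
for n in ("scene","top"):
    d=get_image(n); cv2.imwrite(f"pics/{n}0.png",cv2.cvtColor(d["pixels"],cv2.COLOR_RGB2BGR))
    print(n,d["mtx"],d["distortion"],d["R"],d["t"],d["shot"])
    for q in ("grill","tray_back","latch_grip","keeper_stud","vial","lamp","plate"):
        print(q,[(r["xy"],round(r["conf"],2)) for r in search_frame(q,d)][:3])
E
```

```text
pics
{'time': 0.0, 'qpos': array([60.20582991, 30.77602839, -0.25402269, 88.16980128,  0.14985012,
       61.15315566, -4.07796129]), 'joint_velocities': array([ 0.04601456,  0.08877326, -0.08364739,  0.00922637,  0.01326042,
        0.034249  ,  0.10692916]), 'tau': array([ 2.12693699e-04, -5.70978785e+01,  9.90863331e-01, -2.51602685e+01,
       -5.61601447e-02,  1.78702350e-02,  1.84862779e-04]), 'tcp_pos': array([ 0.28471799, -0.58376333,  0.30186176]), 'ee_rot': array([-90.0081649 ,   0.09832454, -63.99302492]), 'force': array([0.80220802, 0.65239123, 0.18991908]), 'ft_torque': array([ 0.03083911, -0.01519498,  0.03008144]), 'grip_width': 1.0023863717665182}
scene [[355.54407277   0.         258.95403653]
 [  0.         355.54407277 193.53342204]
 [  0.           0.           1.        ]] [-0.06529566  0.          0.          0.          0.        ] [[ 0.44013819  0.89782082 -0.01400495]
 [ 0.67167207 -0.33954458 -0.65845737]
 [-0.59593204  0.2804055  -0.75248771]] [-0.28559724 -0.31465901  1.21050163] 1
grill [([263.1, 252.4], 0.73)]
tray_back [([203.6, 196.3], 0.65)]
latch_grip [([248.9, 180.0], 0.54), ([206.2, 196.0], 0.28)]
keeper_stud [([262.8, 246.7], 0.82)]
vial [([159.9, 201.5], 0.74)]
lamp [([165.1, 244.7], 0.9)]
plate [([336.6, 185.7], 0.69)]
top [[387.4116608    0.         254.46213567]
 [  0.         387.4116608  187.63291961]
 [  0.           0.           1.        ]] [0.03570647 0.         0.         0.         0.        ] [[-0.022101   -0.99968583 -0.01182351]
 [-0.99535934  0.02311015 -0.09341146]
 [ 0.09365536  0.00970416 -0.99555738]] [0.04211624 0.57999398 1.12422523] 2
grill [([261.3, 152.5], 0.58)]
tray_back [([257.8, 215.5], 0.55), ([330.8, 191.0], 0.45)]
latch_grip [([258.0, 188.7], 0.65)]
keeper_stud [([262.8, 151.7], 0.92)]
vial [([322.6, 232.2], 0.54)]
lamp [([331.9, 190.6], 0.88)]
plate [([182.4, 188.8], 0.9), ([259.0, 214.3], 0.43)]
```

View pics/scene0.png

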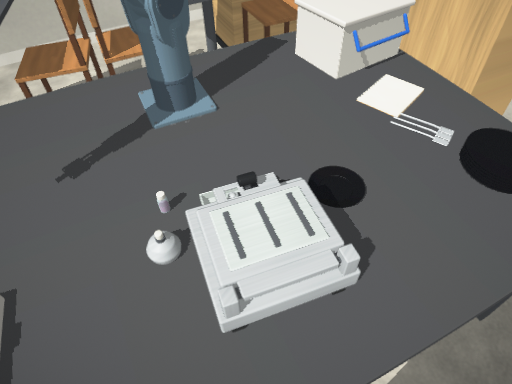

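View pics/top0.png

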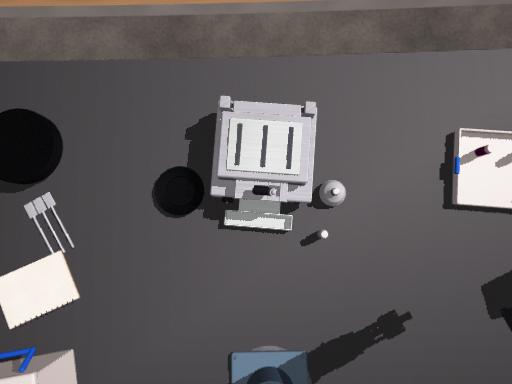

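Run:
```python
import cv2
a=cv2.imread("pics/top0.png")[130:250,170:350]; cv2.imwrite("pics/top0z.png",cv2.resize(a,None,fx=4.4,fy=4.4,interpolation=cv2.INTER_CUBIC))
a=cv2.imread("pics/scene0.png")[140:300,140:360]; cv2.imwrite("pics/scene0z.png",cv2.resize(a,None,fx=3.6,fy=3.6,interpolation=cv2.INTER_CUBIC))
```

```text
(no output)
```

View pics/top0z.png

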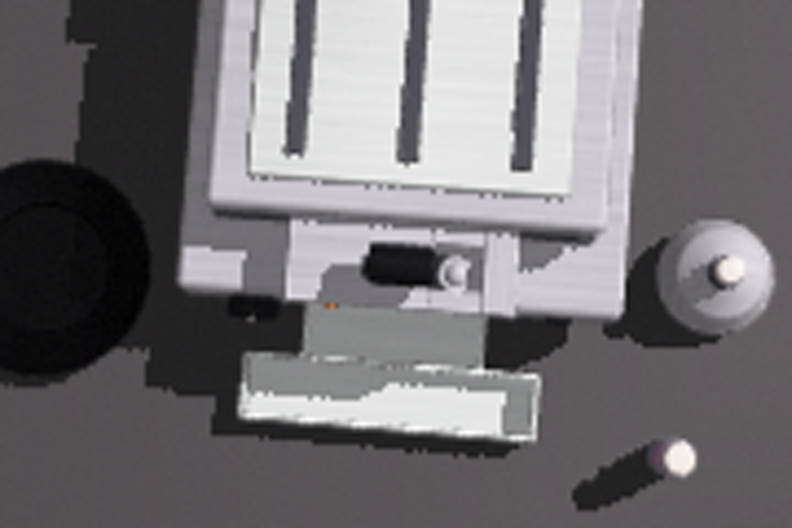

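View pics/scene0z.png

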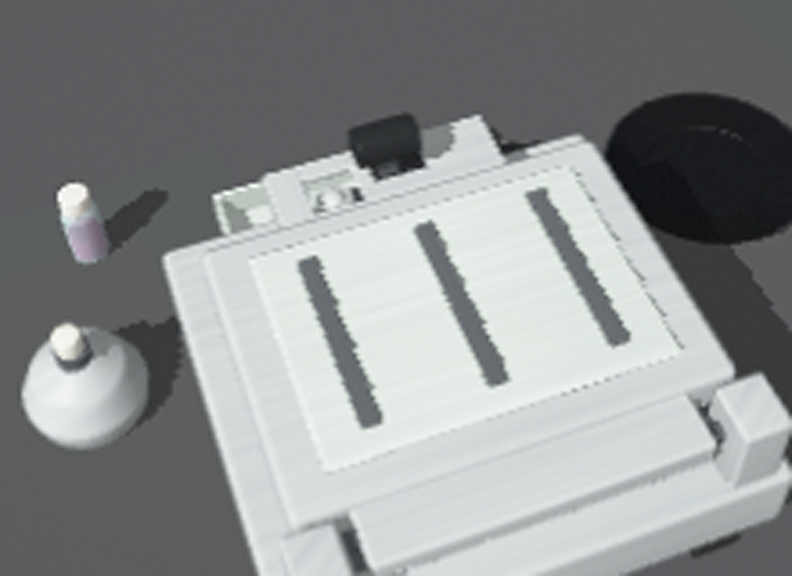

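```bash
cat > h.py <<'E'
from plant import *
import numpy as np, cv2
from scipy.optimize import least_squares
from scipy.spatial.transform import Rotation as Ro
def proj(d,X):
    r,_=cv2.Rodrigues(np.array(d["R"])); return cv2.projectPoints(np.array(X,float).reshape(-1,3),r,np.array(d["t"]),np.array(d["mtx"]),np.array(d["distortion"]))[0].reshape(-1,2)
def back(d,uv,z):
    p=cv2.undistortPoints(np.array(uv,float).reshape(-1,1,2),np.array(d["mtx"]),np.array(d["distortion"])).reshape(-1,2)
    R=np.array(d["R"]);t=np.array(d["t"]);C=-R.T@t
    o=[]
    for q in p:
        v=R.T@np.array([q[0],q[1],1]); o.append(C+v*(z-C[2])/v[2])
    return np.array(o)
def w(pose,P):
    x,y,a=pose;P=np.array(P,float);c,s=np.cos(a),np.sin(a)
    return np.c_[x+c*P[:,0]-s*P[:,1],y+s*P[:,0]+c*P[:,1],P[:,2]]
tz=lambda L:np.array(L)/4.4+[170-.39,130-.39]
sz=lambda L:np.array(L)/3.6+[140-.36,140-.36]
E
cat > fit.py <<'E'
from h import *
T=get_image("top");S=get_image("scene")
P=[[-.155,.072,.116],[-.155,-.073,.116],[-.130,0,.142+.008],[-.150,.100,0.0],[-.150,.07,0.0]]
u=tz([[285,300],[512,318],[402,264],[228,317],[278,319]])
PS=[[-.155,.072,.116],[-.130,0,.142]]
us=sz([[482,117],[387,147]])
f=lambda p:np.r_[(proj(T,w(p,P))-u).ravel(),(proj(S,w(p,PS))-us).ravel()]
r=least_squares(f,[.6,0,0],loss='soft_l1');print(r.x,np.degrees(r.x[2]));print(f(r.x).reshape(-1,2).round(1))
g=r.x
Q=[[-.045,.1,.026],[-.045,-.1,.026],[0,-.1,.026],[0,.1,.026]]
uq=tz([[240,418],[535,440],[540,375],[246,352]])
f2=lambda p:(proj(T,w(p,Q))-uq).ravel()
r2=least_squares(f2,[.5,0,0]);print("tray",r2.x,np.degrees(r2.x[2]),f2(r2.x).round(1))
c,s=np.cos(g[2]),np.sin(g[2]);d=r2.x[:2]-g[:2]
print("tray in press",[c*d[0]+s*d[1],-s*d[0]+c*d[1]],np.degrees(r2.x[2]-g[2]))
print("grip",w(g,[[-.13,0,.142]]),"stop",w(g,[[-.15,0,.012]]),"traypush",w(r2.x,[[-.045,0,.013]]),"stud",w(g,[[-.13,-.035,.11]]))
print("vial",back(T,[322.6,233],.05),back(S,[160,201.5],.03),"lamp",back(T,[331.9,191],.05),"plate",back(T,[181,190],.01))
for n,d in (("t",T),("s",S)):
    im=cv2.cvtColor(d["pixels"],cv2.COLOR_RGB2BGR)
    k=4
    im=cv2.resize(im,None,fx=k,fy=k,interpolation=cv2.INTER_CUBIC)
    for pts,col in ((w(g,[[-.155,.072,.116],[-.155,-.073,.116],[-.097,-.073,.116],[-.097,.072,.116]]),(0,0,255)),(w(r2.x,Q),(0,255,0)),(w(g,[[-.143,-.02,.142],[-.143,.02,.142],[-.117,.02,.142],[-.117,-.02,.142]]),(255,0,0)),(w(g,[[-.15,.145,0],[-.15,-.145,0],[.13,-.145,0],[.13,.145,0]]),(0,255,255))):
        cv2.polylines(im,[np.int32((proj(d,pts)+.5)*k-.5)],True,col,1)
    im=im[120*4:260*4,170*4:360*4] if n=="t" else im[150*4:290*4,140*4:330*4]
    cv2.imwrite(f"pics/fit_{n}.png",im)
E
python3 fit.py
```

```text
[ 0.69348894  0.00414054 -0.08038145] -4.605517992922316
[[-1.7  0.4]
 [-0.3 -0.6]
 [-1.5 -0.1]
 [ 4.8 -3.1]
 [ 3.2 -3. ]
 [-0.8 -2.4]
 [-0.3 -2.8]]
tray [ 0.50819227  0.01770243 -0.09855557] -5.646818118931329 [-0.3  0.1  0.4  0.3  0.3 -0.2 -0.4 -0.2]
tray in press [np.float64(-0.18578732299381745), np.float64(-0.0013602789198429131)] -1.0413001260090133
grip [[0.56390869 0.01457888 0.142     ]] stop [[0.54397327 0.01618478 0.012     ]] traypush [[0.46341064 0.02213025 0.013     ]] stud [[ 0.56109837 -0.02030811  0.11      ]]
vial [[ 0.44330091 -0.16400859  0.05      ]] [[ 0.44089384 -0.17091937  0.03      ]] lamp [[ 0.56365186 -0.19561199  0.05      ]] plate [[0.58040856 0.25102555 0.01      ]]
```

```bash
python3 -c "
from h import *
s=state();R=Ro.from_euler('xyz',s['ee_rot'],degrees=True).as_matrix();print(R.round(3));import plant;print([n for n in dir(plant) if 'tip' in n.lower()],globals().get('tcp_to_tips'))"
```

```text
[[ 0.438 -0.     0.899]
 [-0.899 -0.     0.438]
 [ 0.    -1.    -0.   ]]
['tcp_to_tips'] 0.064
```

View pics/fit_t.png

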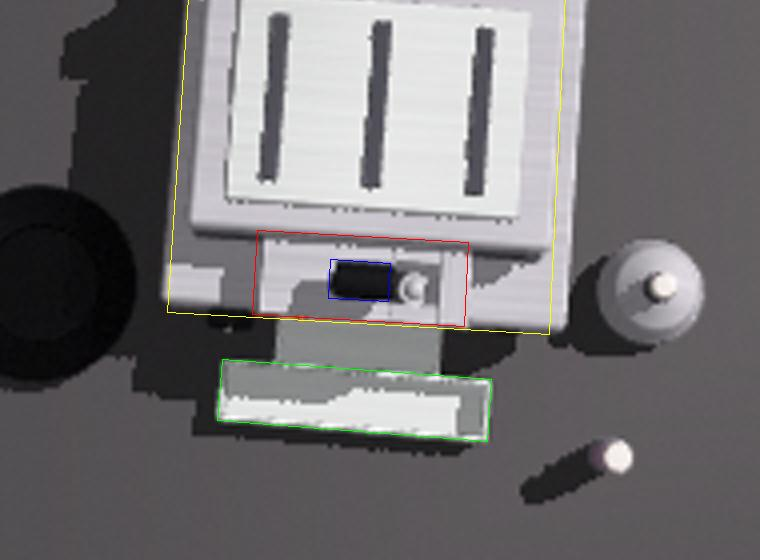

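View pics/fit_s.png

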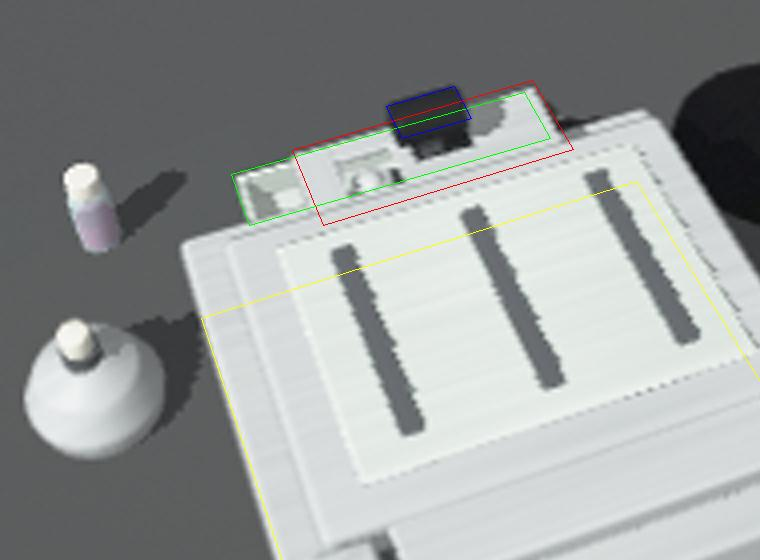

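```bash
python3 - <<'E'
s=open('fit.py').read()
s=s.replace(",[-.150,.100,0.0],[-.150,.07,0.0]]","]").replace(",[228,317],[278,319]]","]")
# add base slot direction: line parallel x at z=.137: slots
s=s.replace("f=lambda p:np.r_[","""
from numpy import arctan2
L1=back(T,tz([[290,155],[305,0]]),.137);L2=back(T,tz([[515,170],[530,0]]),.137);L3=back(T,tz([[213,212],[603,232]]),.125)
for L in (L1,L2): print('slot yaw',np.degrees(arctan2(L[1,1]-L[0,1],L[1,0]-L[0,0])))
print('edge yaw',np.degrees(arctan2(L3[1,0]-L3[0,0],L3[0,1]-L3[1,1])))
f=lambda p:np.r_[""")
open('fit.py','w').write(s)
E
python3 fit.py
```

```text
slot yaw -6.506581433473908
slot yaw -6.666494859678658
edge yaw -4.29957958790026
[ 0.69494578 -0.00480727 -0.12659667] -7.253454912876515
[[-0.9 -1.6]
 [ 0.2 -0.2]
 [-0.4 -0.9]
 [-0.5 -0.6]
 [-1.1 -1.7]]
tray [ 0.50819227  0.01770243 -0.09855557] -5.646818118931329 [-0.3  0.1  0.4  0.3  0.3 -0.2 -0.4 -0.2]
tray in press [np.float64(-0.18810103432373992), np.float64(-0.0012497084456810602)] 1.6066367939451862
grip [[0.56598613 0.01160637 0.142     ]] stop [[0.54614618 0.01413155 0.012     ]] traypush [[0.46341064 0.02213025 0.013     ]] stud [[ 0.56156707 -0.02311354  0.11      ]]
vial [[ 0.44330091 -0.16400859  0.05      ]] [[ 0.44089384 -0.17091937  0.03      ]] lamp [[ 0.56365186 -0.19561199  0.05      ]] plate [[0.58040856 0.25102555 0.01      ]]
```

View pics/fit_t.png

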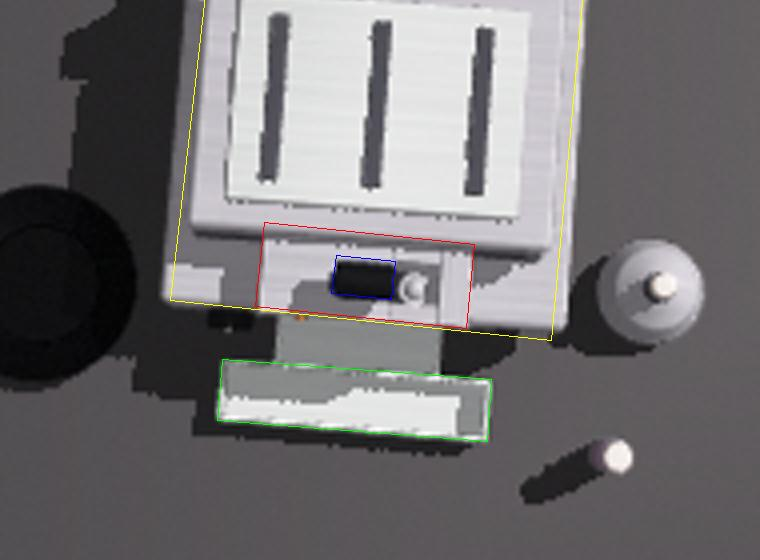

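View pics/fit_s.png

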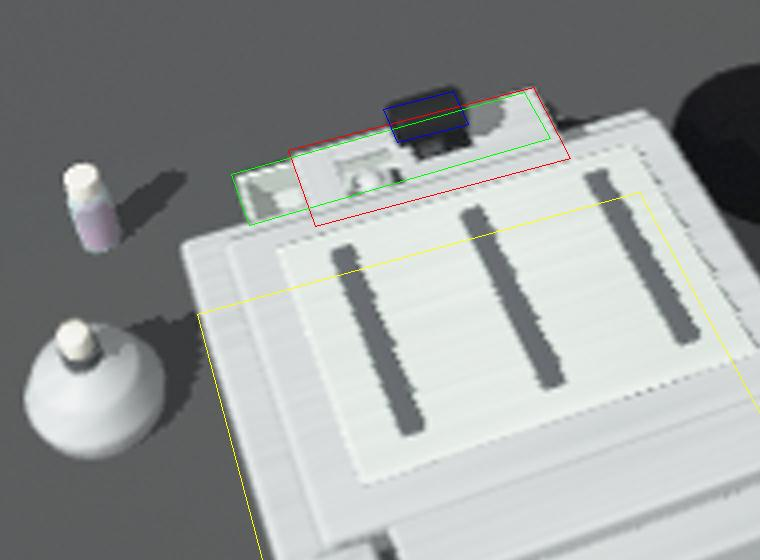

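```bash
cat >> fit.py <<'E'
print('--- fixed yaw')
for a in (-4.5,-5.,-5.5):
    a=np.radians(a)
    r=least_squares(lambda q:f([q[0],q[1],a]),g[:2]);gg=[*r.x,a];print(np.degrees(a),r.x,r.cost,"grip",w(gg,[[-.13,0,.142]]).round(4),"tool push end",w(gg,[[-.204,0,.012]]).round(4))
    print(f(gg).round(1))
mt=cut_out("latch_grip",T);ms=cut_out("latch_grip",S)
for m in (mt[0],ms[0]):
    v,u_=np.nonzero(m["mask"]);print(m["conf"],m["xy"],u_.min(),u_.max(),v.min(),v.max(),u_.mean(),v.mean())
print("grip from top", back(T,[(260.5+0,189.8)],.146), back(S,sz([[385,145]]),.146))
E
python3 fit.py | sed -n '/fixed/,$p'
```

```text
--- fixed yaw
-4.5 [0.69622662 0.00205403] 6.122479509626416 grip [[0.5666 0.0123 0.142 ]] tool push end [[0.4929 0.0181 0.012 ]]
[-0.9 -0.5  0.5 -1.7 -0.6 -1.1 -1.2 -1.4 -0.7 -1.6]
-5.0 [0.69601903 0.00079287] 5.509074526883372 grip [[0.5665 0.0121 0.142 ]] tool push end [[0.4928 0.0186 0.012 ]]
[-0.9 -0.7  0.5 -1.4 -0.6 -1.1 -1.1 -1.2 -0.8 -1.6]
-5.5 [ 6.95800571e-01 -4.66171436e-04] 5.050511909507541 grip [[0.5664 0.012  0.142 ]] tool push end [[0.4927 0.0191 0.012 ]]
[-0.9 -0.9  0.4 -1.1 -0.5 -1.  -1.  -1.1 -0.9 -1.6]
0.64 [259.1, 186.7] 253 270 184 195 261.09638554216866 189.75903614457832
0.79 [245.8, 179.9] 236 255 172 194 245.40573770491804 179.4262295081967
grip from top [[0.56347354 0.01186042 0.146     ]] [[0.57314751 0.00987721 0.146     ]]
```

Emit:
send_rows --jaw 1 --pt "-50 5 70 0 0.135 0" --pt "-100 10 141 0 0.27 0" --pt "-150 15 211 0 0.405 0" --pt "-201 20 281 0 0.541 0" --pt "-201 20 281 0 0.541 0" --pt "-270 40 305 0 0.541 0" --pt "-340 60 335 0 0.541 0" --pt "-410 80 360 0 0.541 0" --pt "-486 103 392 0 0.541 0" --pt "-486 103 392 0 0.541 0" --pt "-486 103 392 0 0.541 0" --pt "-486 103 392 0 0.541 0"

```text
time: 2.4
tcp_pos: [0.4239, -0.0233, 0.2118]
ee_rot: [-89.9, 0.0, -95.0]
force: [1.0, -1.3, -0.1]
grip_width: 0.001
```

Emit:
send_rows --pt "-48 12 -3 0 0 0" --pt "-48 12 -3 0 0 0" --pt "-48 55 -3 0 0 0" --pt "-48 95 -3 0 0 0" --pt "-48 134 -3 0 0 0" --pt "-48 134 -3 0 0 0" --pt "-48 134 -3 0 0 0"

```text
time: 3.1
tcp_pos: [0.4251, 0.0225, 0.0782]
ee_rot: [-90.1, -0.0, -95.0]
force: [-0.0, 0.3, -0.0]
grip_width: 0.005
```

Run:
```python
from h import *
s=state();print(s["time"],s["tcp_pos"],s["ee_rot"],s["force"],s["grip_width"])
T=get_image("top");S=get_image("scene")
a=T["pixels"][130:250,170:350,::-1]; cv2.imwrite("pics/a_t.png",cv2.resize(a,None,fx=4.4,fy=4.4,interpolation=cv2.INTER_CUBIC))
a=S["pixels"][90:290,120:360,::-1]; cv2.imwrite("pics/a_s.png",cv2.resize(a,None,fx=3,fy=3,interpolation=cv2.INTER_CUBIC))
```

```text
3.1 [0.42506498 0.0225235  0.07822674] [-9.00634958e+01 -3.46420772e-02 -9.50215300e+01] [-0.03451357  0.27062766 -0.03012842] 0.005027321378334536
```

View pics/a_t.png

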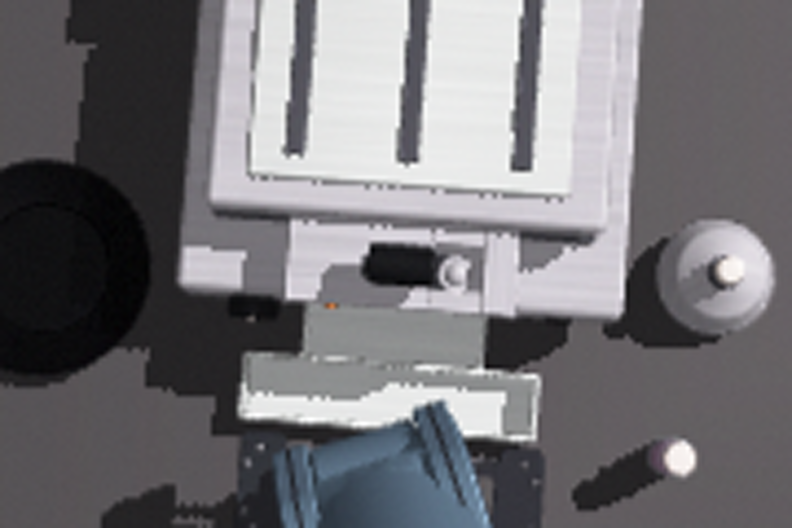

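View pics/a_s.png

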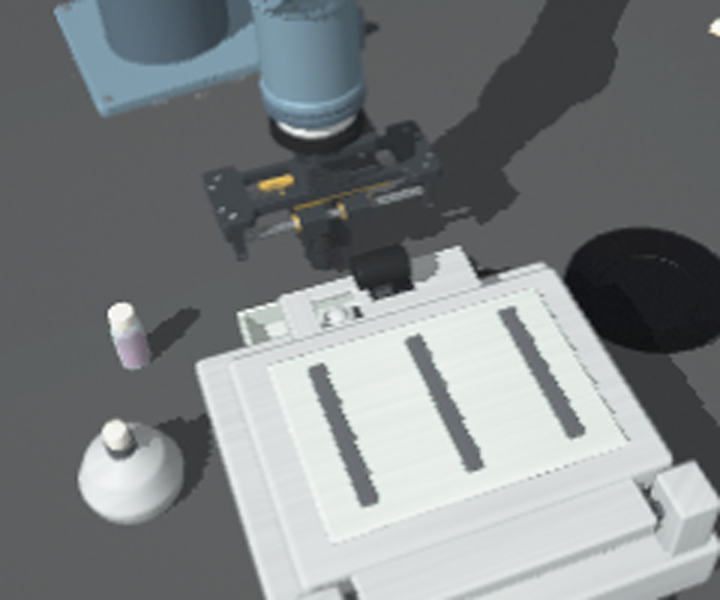

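Emit:
send_rows --pt "-1 0 10 0 0 0" --pt "-1 0 20 0 0 0" --pt "-1 0 25 0 0 0" --pt "-1 0 30 0 0 0" --pt "-1 0 34 0 0 0" --pt "-1 0 38 0 0 0" --pt "-1 0 42 0 0 0" --pt "-1 0 46 0 0 0" --pt "-1 0 50 0 0 0"

```text
time: 4.1
tcp_pos: [0.4757, 0.0196, 0.0778]
ee_rot: [-90.0, 0.0, -95.0]
force: [-1.7, 0.4, -1.6]
grip_width: 0.004
```

Emit:
send_rows --pt "0 0 3 0 0 0" --pt "0 0 6 0 0 0" --pt "0 0 9 0 0 0" --pt "0 0 12 0 0 0"

```text
time: 4.5
tcp_pos: [0.4872, 0.0186, 0.0778]
ee_rot: [-90.0, -0.0, -95.0]
force: [-1.4, 0.3, -1.3]
grip_width: 0.005
```

Emit:
send_rows --pt "0 0 2 0 0 0" --pt "0 0 4 0 0 0"

```text
time: 4.7
tcp_pos: [0.4899, 0.0185, 0.0777]
ee_rot: [-90.2, -0.0, -95.0]
force: [-6.9, 1.6, 6.7]
grip_width: 0.004
```

Emit:
send_rows --pt "0 0 1.5 0 0 0" --pt "0 0 3 0 0 0"

```text
time: 4.9
tcp_pos: [0.4906, 0.0185, 0.0775]
ee_rot: [-90.4, -0.0, -95.0]
force: [-13.4, 3.0, 11.0]
grip_width: 0.008
```

Emit:
send_rows --pt "0 -0.5 1.5 0 0 0" --pt "0 -0.5 2.5 0 0 0" --pt "0 -0.5 2.5 0 0 0" --pt "0 -0.5 2.5 0 0 0"

```text
time: 5.3
tcp_pos: [0.4909, 0.0185, 0.0775]
ee_rot: [-90.7, -0.1, -94.9]
force: [-16.0, 3.9, 11.3]
grip_width: 0.003
```

Run:
```python
from h import *
s=state();print(s["time"],s["tcp_pos"],s["ee_rot"],s["force"],s["ft_torque"])
T=get_image("top");S=get_image("scene")
a=T["pixels"][130:250,170:350,::-1]; cv2.imwrite("pics/b_t.png",cv2.resize(a,None,fx=4.4,fy=4.4,interpolation=cv2.INTER_CUBIC))
a=S["pixels"][90:290,120:360,::-1]; cv2.imwrite("pics/b_s.png",cv2.resize(a,None,fx=3,fy=3,interpolation=cv2.INTER_CUBIC))
```

```text
5.3 [0.49090623 0.01849065 0.07753067] [-9.06705221e+01 -8.15911645e-02 -9.49372064e+01] [-16.01689491   3.88320525  11.33026902] [ 0.67214122  3.17786696 -0.10531042]
```

View pics/b_t.png

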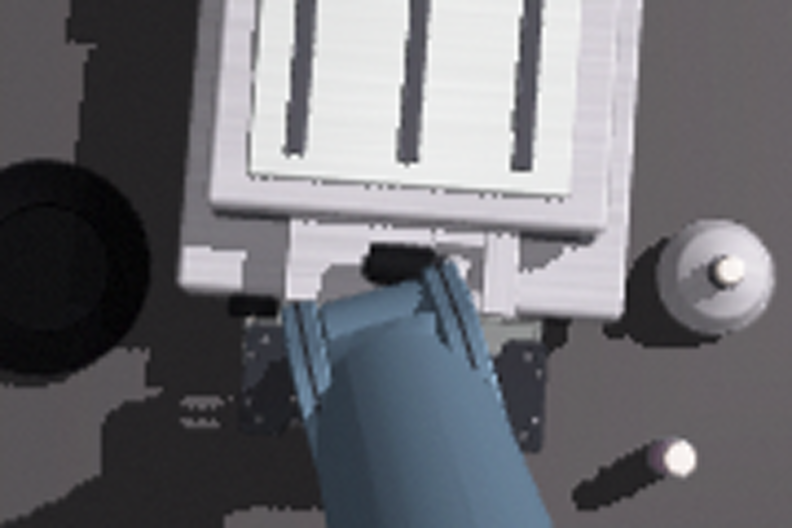

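View pics/b_s.png

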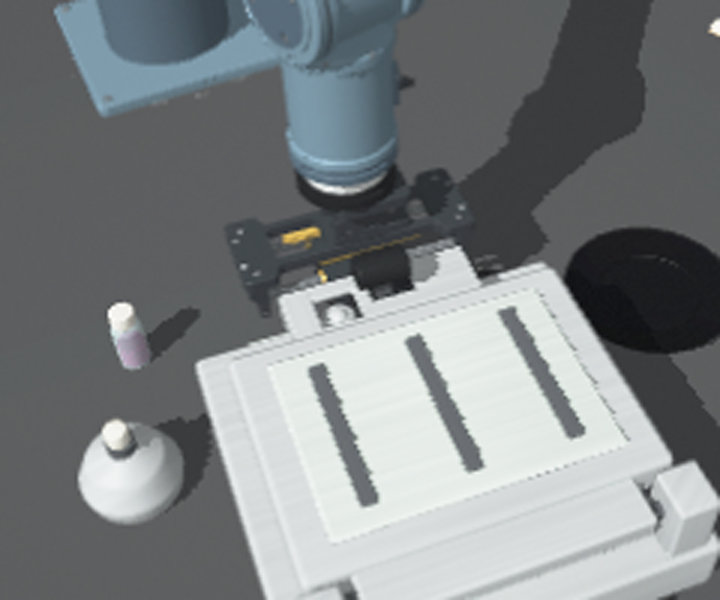

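Emit:
send_rows --pt "0 0 -8 0 0 0" --pt "0 0 -30 0 0 0" --pt "0 0 -50 0 0 0" --pt "0 -40 -68 0 0 0" --pt "0 -80 -72 0 0 0" --pt "0 -110 -75 0 0 0" --pt "0 -130 -75 0 0 0"

```text
time: 6.1
tcp_pos: [0.423, 0.0244, 0.211]
ee_rot: [-89.7, 0.1, -95.0]
force: [0.5, 0.6, 0.1]
grip_width: 0.006
```

Run:
```python
from h import *
s=state();print(s["time"],s["tcp_pos"],s["ee_rot"],s["force"],s["ft_torque"])
T=get_image("top");S=get_image("scene")
a=T["pixels"][130:250,170:350,::-1]; cv2.imwrite("pics/c_t.png",cv2.resize(a,None,fx=4.4,fy=4.4,interpolation=cv2.INTER_CUBIC))
a=S["pixels"][90:290,120:360,::-1]; cv2.imwrite("pics/c_s.png",cv2.resize(a,None,fx=3,fy=3,interpolation=cv2.INTER_CUBIC))
```

```text
6.1 [0.42303602 0.0243672  0.21097696] [-8.96975525e+01  5.57300738e-02 -9.50045000e+01] [0.52045488 0.63947317 0.05332981] [ 0.05959281 -0.03671152 -0.00661249]
```

View pics/c_t.png

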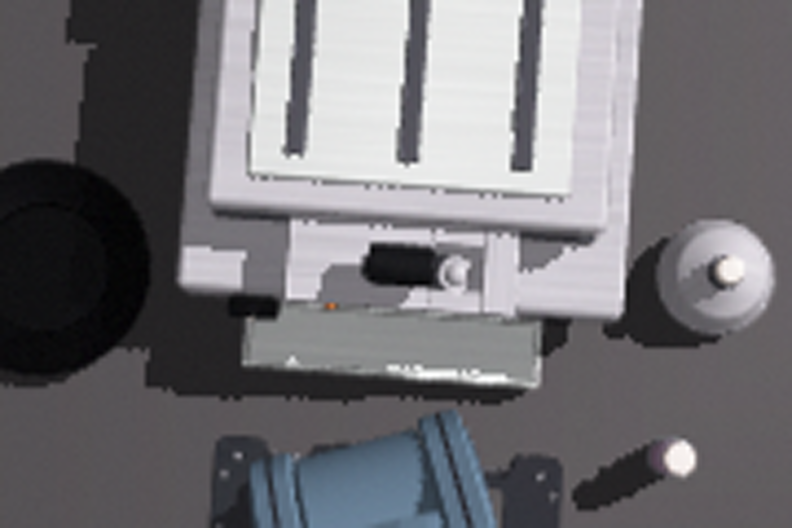

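View pics/c_s.png

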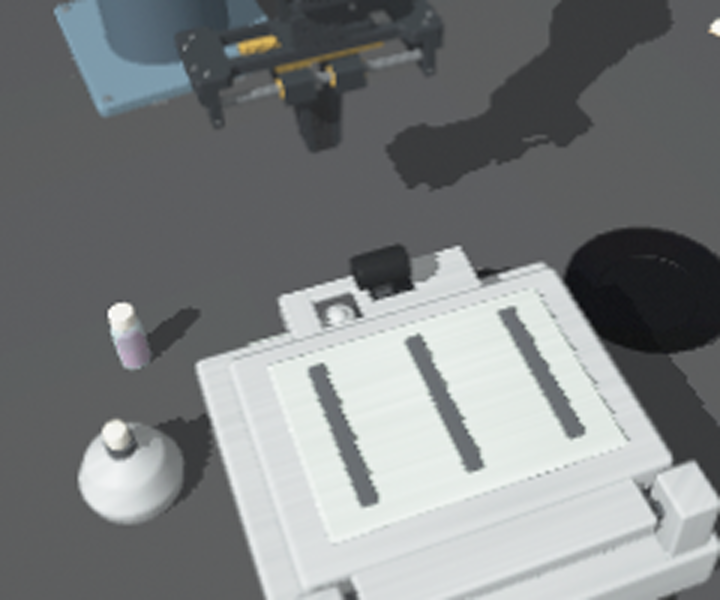

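Run:
```python
from h import *
T=get_image("top")
Q=[[-.045,.1,.026],[-.045,-.1,.026],[0,-.1,.026]]
uq=tz([[243,367],[540,387],[544,322]])
f2=lambda p:(proj(T,w(p,Q))-uq).ravel()
r2=least_squares(f2,[.5,0,0]);print("tray",r2.x,np.degrees(r2.x[2]),f2(r2.x).round(1))
p=r2.x;print("grip if home",w(p,[[.02,0,.142]]))
```

```text
tray [ 0.543089    0.01465764 -0.09255242] -5.302862897884154 [-0.  -0.   0.   0.2  0.  -0.2]
grip if home [[0.5630034  0.01280923 0.142     ]]
```

Emit:
send_rows --jaw -1 --pt "0 -40 0 0 0 0" --pt "0 -50 40 0 0 0" --pt "0 -50 85 0 0 0" --pt "0 -50 125 0 0 0" --pt "0 -50 142 0 0 0" --pt "0 -50 142 0 0 0" --pt "0 -50 142 0 0 0" --pt "0 -50 142 0 0 0"

```text
time: 7.05
tcp_pos: [0.5619, 0.012, 0.2575]
ee_rot: [-90.1, -0.0, -95.0]
force: [0.6, -0.4, 0.9]
grip_width: 0.708
```

Run:
```python
from h import *
s=state();print(s["time"],s["tcp_pos"],s["ee_rot"],s["force"],s["grip_width"])
S=get_image("scene")
a=S["pixels"][90:290,120:360,::-1]; cv2.imwrite("pics/d_s.png",cv2.resize(a,None,fx=3,fy=3,interpolation=cv2.INTER_CUBIC))
```

```text
7.05 [0.56191749 0.01203451 0.25749608] [-9.01057312e+01 -2.02144977e-02 -9.49744548e+01] [ 0.60413871 -0.37792462  0.88258875] 0.7078487456702142
```

View pics/d_s.png

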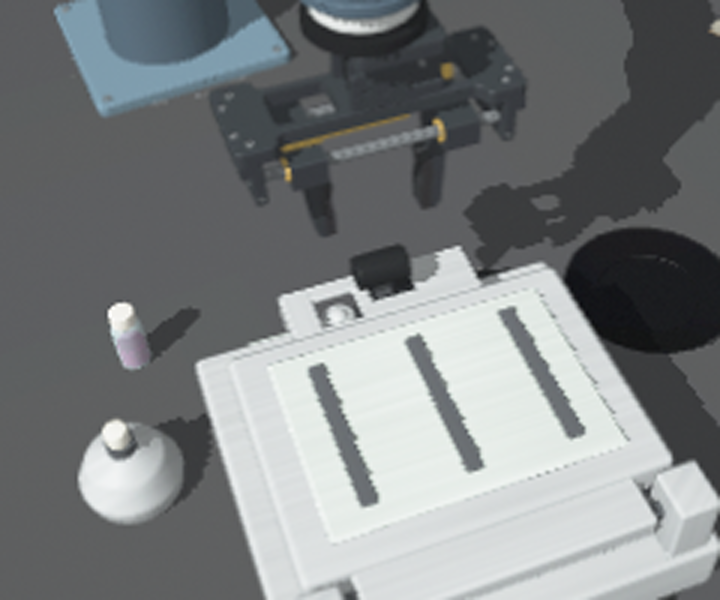

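Emit:
send_rows --pt "0 0 2 0 0 0" --pt "0 0 2 0 0 0" --pt "0 0 2 0 0 0" --pt "0 30 2 0 0 0" --pt "0 50 2 0 0 0" --pt "0 60 2 0 0 0" --pt "0 69 2 0 0 0" --pt "0 69 2 0 0 0" --pt "0 69 2 0 0 0"

```text
time: 8.0
tcp_pos: [0.5656, 0.0118, 0.1899]
ee_rot: [-89.9, 0.0, -95.0]
force: [0.3, -0.6, 0.6]
grip_width: 0.998
```

Run:
```python
from h import *
s=state();print(s["time"],s["tcp_pos"],s["ee_rot"],s["force"],s["grip_width"])
S=get_image("scene")
a=S["pixels"][130:230,180:330,::-1]; cv2.imwrite("pics/e_s.png",cv2.resize(a,None,fx=5,fy=5,interpolation=cv2.INTER_CUBIC))
```

```text
8.0 [0.56556993 0.01178258 0.18993546] [-8.99480188e+01  6.89736833e-03 -9.49952847e+01] [ 0.34462729 -0.60634259  0.64435269] 0.9979711350176488
```

View pics/e_s.png

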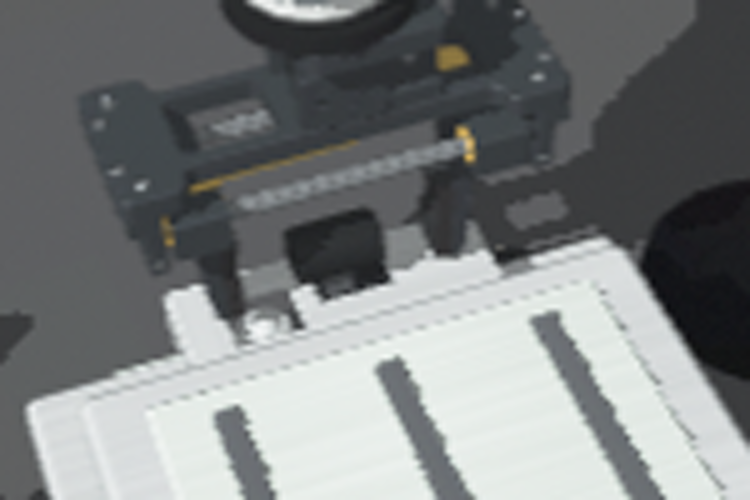

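Emit:
send_rows --jaw 1 --pt "0 2 0 0 0 0" --pt "0 2 0 0 0 0" --pt "0 2 0 0 0 0" --pt "0 2 0 0 0 0" --pt "0 2 0 0 0 0" --pt "0 2 0 0 0 0" --pt "0 2 0 0 0 0" --pt "0 2 0 0 0 0" --pt "0 2 0 0 0 0" --pt "0 2 0 0 0 0"

```text
time: 9.05
tcp_pos: [0.5652, 0.0122, 0.1874]
ee_rot: [-90.0, 0.0, -95.0]
force: [0.4, 2.1, -0.4]
grip_width: 0.45
```

Emit:
send_rows --pt "-2 0 0 0 0 0" --pt "-4 0 0 0 0 0" --pt "-6 0 0 0 0 0" --pt "-8 0 0 0 0 0" --pt "-10 0 0 0 0 0" --pt "-12 0 0 0 0 0" --pt "-13 0 0 0 0 0" --pt "-13 0 0 0 0 0"

```text
time: 9.85
tcp_pos: [0.5662, 0.0223, 0.1873]
ee_rot: [-90.0, -0.2, -95.1]
force: [-0.9, -6.3, 1.7]
grip_width: 0.452
```

Emit:
send_rows --pt "-2 0 0 0 0 0" --pt "-2 -2 0 0 0 0" --pt "-2 -6 0.8 0 0 0" --pt "-2 -10 1.5 0 0 0" --pt "-2 -15 2.5 0 0 0" --pt "-2 -20.4 3.5 0 0 0" --pt "-2 -20.4 3.5 0 0 0"

```text
time: 10.55
tcp_pos: [0.5692, 0.0234, 0.2071]
ee_rot: [-90.1, -0.2, -95.1]
force: [-0.2, -7.4, -6.7]
grip_width: 0.45
```

Run:
```python
from h import *
s=state();print(s["time"],s["tcp_pos"],s["ee_rot"],s["force"],s["grip_width"])
S=get_image("scene")
a=S["pixels"][90:290,120:360,::-1]; cv2.imwrite("pics/f_s.png",cv2.resize(a,None,fx=3,fy=3,interpolation=cv2.INTER_CUBIC))
```

```text
10.55 [0.5691821  0.02344722 0.20709656] [-90.1181271   -0.21452555 -95.13487431] [-0.17665239 -7.35910269 -6.6873277 ] 0.4504234898888393
```

View pics/f_s.png

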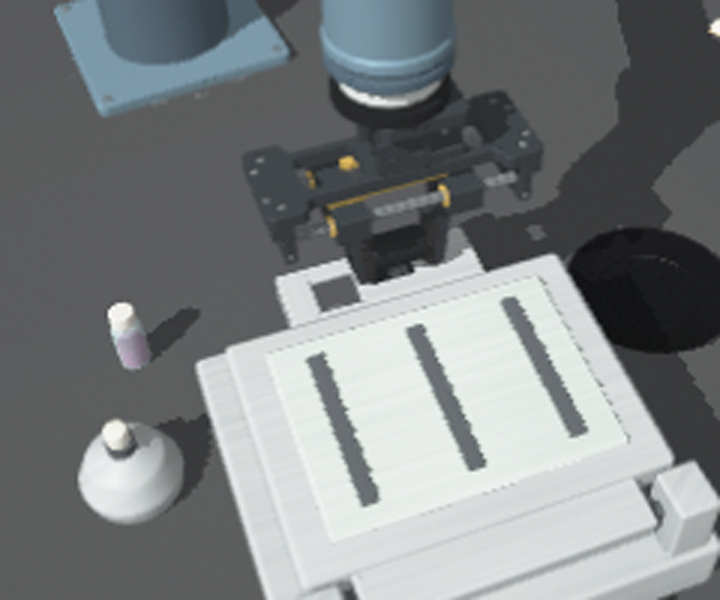

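Emit:
send_rows --pt "0 -10 2.5 0 0 0" --pt "0 -20 5.3 0 0 0" --pt "0 -30 8.7 0 0 0" --pt "0 -39.4 12.3 0 0 0" --pt "0 -49 16.5 0 0 0" --pt "0 -58.2 20.9 0 0 0" --pt "0 -67 26 0 0 0" --pt "0 -76.1 31.2 0 0 0" --pt "0 -76.1 31.2 0 0 0"

```text
time: 11.5
tcp_pos: [0.5986, 0.0206, 0.2829]
ee_rot: [-90.4, -0.3, -95.1]
force: [-6.6, -5.9, -2.6]
grip_width: 0.447
```

Emit:
send_rows --pt "0 -8.5 4.5 0 0 0" --pt "0 -17 10.5 0 0 0" --pt "0 -25 17 0 0 0" --pt "0 -33 23.7 0 0 0" --pt "0 -40.5 30.5 0 0 0" --pt "0 -47.5 38 0 0 0" --pt "0 -47.5 38 0 0 0" --pt "0 -47.5 38 0 0 0"

```text
time: 12.3
tcp_pos: [0.6364, 0.0172, 0.33]
ee_rot: [-90.4, -0.3, -95.1]
force: [-8.5, -6.2, 1.3]
grip_width: 0.45
```

Run:
```python
from h import *
s=state();print(s["time"],s["tcp_pos"],s["ee_rot"],s["force"],s["grip_width"])
S=get_image("scene");T=get_image("top")
a=S["pixels"][70:290,120:360,::-1]; cv2.imwrite("pics/g_s.png",cv2.resize(a,None,fx=2.7,fy=2.7,interpolation=cv2.INTER_CUBIC))
a=T["pixels"][80:260,150:360,::-1]; cv2.imwrite("pics/g_t.png",cv2.resize(a,None,fx=3.3,fy=3.3,interpolation=cv2.INTER_CUBIC))
```

```text
12.3 [0.63641322 0.01716781 0.32995978] [-90.42120205  -0.29730909 -95.14894778] [-8.51698854 -6.23563245  1.34541194] 0.449854140218642
```

View pics/g_s.png

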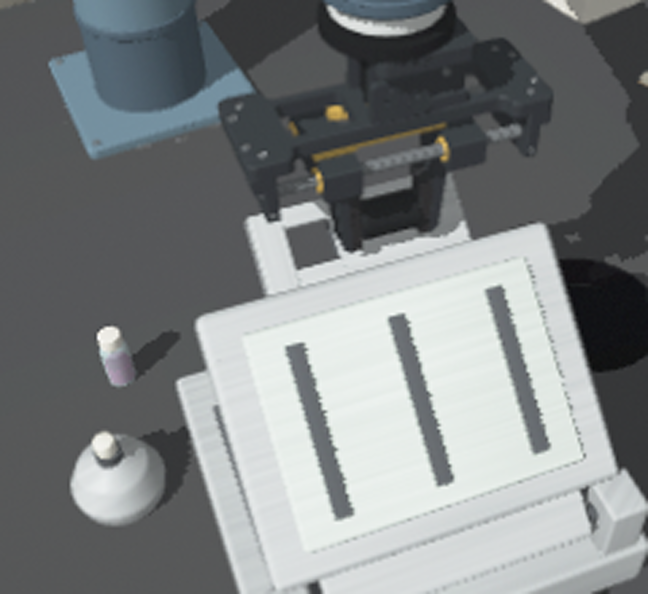

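View pics/g_t.png

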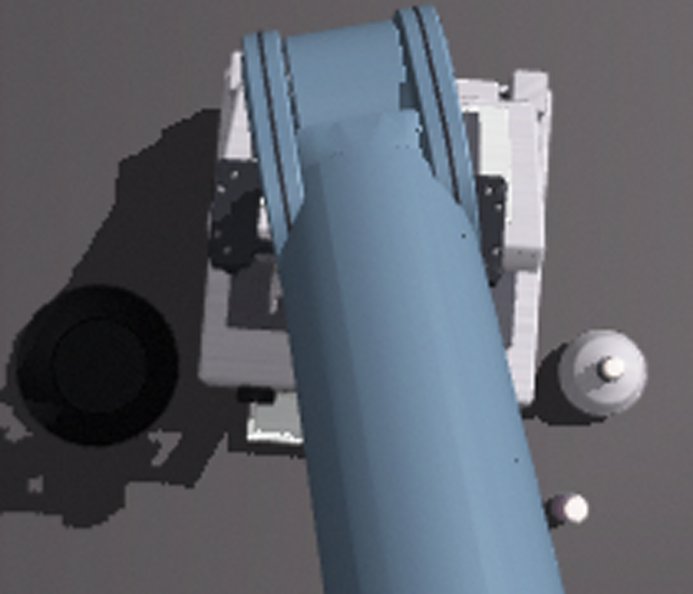

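Emit:
send_rows --pt "0 -0.5 -0.7 0 0 0" --pt "0 -1 -1.5 0 0 0" --pt "0 -1 -1.5 0 0 0" --pt "0 -1 -1.5 0 0 0"

```text
time: 12.8
tcp_pos: [0.6361, 0.0171, 0.3301]
ee_rot: [-90.2, -0.3, -95.2]
force: [0.2, -6.9, -7.8]
grip_width: 0.449
```

Run:
```python
from h import *
s=state();print(s["time"],s["tcp_pos"],s["force"],s["ft_torque"],s["grip_width"])
S=get_image("scene")
# lid angle: predict nose corners & upper plate front top corners for several angles
g=[.694,.0015,np.radians(-5.1)]
im=cv2.cvtColor(S["pixels"],cv2.COLOR_RGB2BGR);k=4;im=cv2.resize(im,None,fx=k,fy=k,interpolation=cv2.INTER_CUBIC)
for th,col in ((35,(0,0,255)),(40,(0,255,0)),(45,(255,0,0))):
    t=np.radians(th)
    def lid(P):
        P=np.array(P,float);x=P[:,0]-.105;z=P[:,2]-.112
        return np.c_[.105+np.cos(t)*x+np.sin(t)*z,P[:,1],.112-np.sin(t)*x+np.cos(t)*z]
    pts=w(g,lid([[-.155,.072,.116],[-.155,-.073,.116],[-.1,-.073,.116],[-.1,.072,.116]]))
    cv2.polylines(im,[np.int32((proj(S,pts)+.5)*k)],True,col,1)
cv2.imwrite("pics/h_s.png",im[110*4:240*4,170*4:350*4])
```

```text
12.8 [0.63614846 0.01708642 0.33006421] [ 0.171201   -6.92921286 -7.815078  ] [-1.2610887   0.1513405  -0.06442128] 0.4487481078426884
```

View pics/h_s.png

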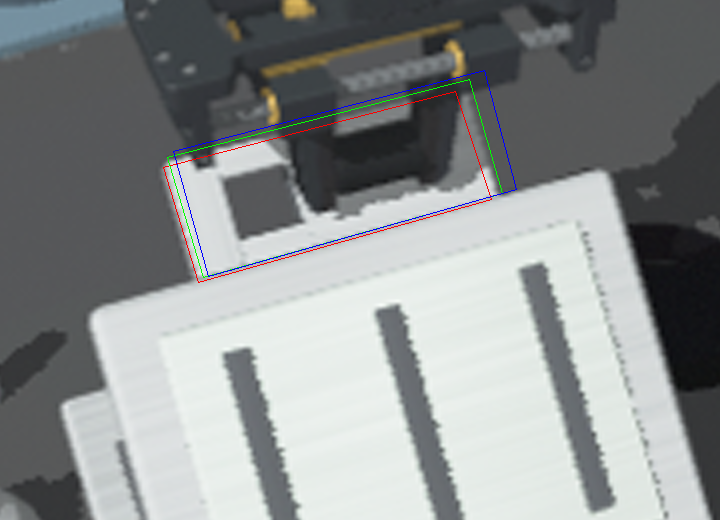

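Emit:
send_rows --pt "0 0 0 0 0 0" --pt "0 0 0 0 0 0" --pt "0 0 0 0 0 0" --pt "0 0 0 0 0 0" --pt "0 0 0 0 0 0"

```text
time: 13.35
tcp_pos: [0.6362, 0.0171, 0.3301]
ee_rot: [-90.2, -0.3, -95.2]
force: [1.2, -6.7, -8.3]
grip_width: 0.452
```

Run:
```python
from h import *
s=state();print(s["time"],s["tcp_pos"],s["force"],s["grip_width"],abs(s["joint_velocities"]).max())
T=get_image("top")
for q in ("vial","lamp","plate"): print(q,[(r["xy"],round(r["conf"],2)) for r in search_frame(q,T)][:2])
print(job_done())
```

```text
13.35 [0.63615053 0.01708348 0.33005609] [ 1.185285   -6.709772   -8.32289785] 0.4522962163632756 0.10451048959869497
vial []
lamp [([330.5, 191.9], 0.8)]
plate [([181.3, 189.7], 0.82)]
the job is handed in; nothing more can be done
None
```

I handed the job in at about 13.4 s with the tray home, the latch drawn, and the lid held at roughly 40° by the grip.

- **Tray:** I pushed it in by the middle of its front wall until it stopped at about 16 N. In the top image its yaw afterwards was -5.3°, against about -5° for the press, so it is square within measuring error. The tray's back edge came out about 3 mm short of my estimate of the stop. That is roughly the calibration error, and I took the firm stop as the better evidence.
- **Latch:** I pinched the grip by its ends (opening 0.45, about 40 mm) and drew it left. It moved about 10 mm against roughly 6.5 N before I drew it a little further. The catch then let go of the stud.
- **Lid:** I lifted it along its hinge arc. The rise of the grip gives about 39.6°. An overlay of the lid on the scene image puts it between 35° and 40°, closer to 40°. At the end the arm was still, the grip was firm, and the wrist carried about 8 N downward, slightly above the stated 4 to 6 N.
- **Bystanders:** The lamp and plate were found within 2 pixels of where they started. The detector missed the vial in the last picture, but it looked untouched in the pictures taken just after the lift.

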